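# Make up a gauging kit and a sampling kit

## Robot

A 6-joint arm with a two-finger parallel gripper is mounted at the origin on a cart in front of the work surface, level with it; the furniture and walls round the work are solid. World frame = base frame: x ahead of the robot, y to its left, z up, the work surface at z = 0. Lengths are in m, angles in rad, forces in N, time in s.
With the tool pointing down it reaches from about 0.375 to 0.975 m from the base axis. Payload 3.8 kg.
Tool frame: the origin (TCP) lies midway between the tips of the shut fingers; the grasp point (between the pads) lies 19 mm behind it; z points along the fingers, y is the line along which they close (so a half turn about z gives the same grasp; the last joint's range is limited). The gripper opens to 85 mm and grips with 20 to 120 N. Pads are 22 mm wide; open, the fingers measure 114 mm over their backs; the gripper's body (76 mm by 85 mm) begins 54 mm behind the grasp point. The pads swing forward as they close: fully open they stand 13 mm farther back than shut.
Start: joints at [1.093, 0.264, 1.604, -0, 1.274, -0.037], TCP at [0.288, 0.61, 0.231] pointing down, gripper open.
Joint ranges: [-2.63, 2.63], [-0.94, 2.18], [0.31, 2.57], [-1.31, 4.45], [0, 2.66], [-2.55, 2.55]. Speed limits (rad/s): [2.57, 2.57, 3.14, 3.14, 3.14, 3.14].

## Interface

Orientations are given as a rotation vector (axis times angle).
In Python, from workcell import status, read_camera, workorder, masks_of gives the robot as it stands.
- The arm moves only by the tool drive_tool, never from a script. Its argument "rows" is a list of rows, each a list of 7 numbers: the turn, a rotation vector about the tool's x, y, z in degrees, then the shift along the tool's x, y, z in m, then the opening, from 0 (shut) to 1 (fully open). In form: [[ax, ay, az, tx, ty, tz, claw], ...]. A call has 1 to 8 rows; each row shifts and turns the commanded pose from where the row before left it, along the tool's axes as they then stand; what a row does not reach is not made up. A row lasts 1/12 s, in which the tool goes at most 41.7 mm and 7.16 degrees, less where a joint would pass 70% of its speed; a pose out of reach is approached as far as the arm can. A call is refused whole if a number of a shift passes 0.0417 or a number of a turn 7.16, either way. A call with a gripper value outside its range is refused whole. The fingers move at their own pace and stop on an object; "force" is the grip in N (left out, the last holds). Time passes only in rows, so rows that do not move let the fingers close. It gives the time, the measured TCP pose, the force, the opening and the grip force at its end, in the units of the state.
- status.read_state(): the state, without advancing time (a new reading comes with each control period).
- read_camera(name): name is "scene" or "top" or "wrist"; returns a dict with "color" (400x640x3 uint8, red, green, blue), "intrinsics" (3x3 intrinsics, pixels), "world_from_camera" (4x4, takes a point from camera to world coordinates); the wrist camera has in their place "mount" (4x4, takes a point from camera to tool coordinates, whose origin is the TCP and whose axes are the flange's). Camera axes: x right, y up, looking along -z (the intrinsics and any distortion apply to the point x, -y, -z); pixel columns grow to the right and rows downward; lengths in m; the calibration is good to about 2 mm. A picture is of the moment at which its call begins: read the wrist's pose just before it. There is no depth.
- workorder.finish_job(): hands the job in; it is judged then, once.
Trained networks look in a picture, given as the dict that the camera call returned (one of the last four; its "shot" number tells which), for a name from the list of things; names that differ only in an ending like _2 or _b are one class to them, and where a whole thing is asked for, a point or a joint stands for the part that bears it (a point fixed in the world has none). Each returns a list of dicts, best first, with "score" (0 to 1); they miss things now and then, are a little off and sometimes report something else, mostly with a low value. They report only what shows in the picture. A call takes as long as a camera call. They do not tell look-alikes from the thing itself.
- masks_of(picture, name): "mask" (400x640 bool, what is visible of it) and "bbox" ([left, top, right, bottom] in pixels, round what is visible of it).
The state is a dict: "time": time; "q": joint angles; "joint_vel": joint speeds; "joint_torque": joint torques, N m; "tool_pos": TCP position; "tcp_rot": TCP orientation; "wrist_force": force on the tool from outside, world axes, zero at the start; "torque": the same for the moment, N m; "width": opening from 0.0 (shut) to 1.0 (fully open); "grip_force": force on a finger pad.
Only numpy, scipy, OpenCV 4.12 (cv2) and the standard library are available. Lean on these libraries where they do the work, as an engineer would, in place of code of your own. Each camera call takes 0.05 s, during which the arm holds its last target. There are 200 camera calls.

## Task

Make up the two kits from the stock on the bench. In the three-bay tray stand the black plug gauge in the bay next to the wire handle, the eye loupe in the middle bay and one white screw-cap pot in the bay farthest from the handle; in the two-bay tray stand the slim steel vial in the bay next to the handle and the other white pot in the other bay. Everything must end released and upright on the floor of its bay, and the knob, the dropper bottle and the rubber block are to be left where they are.

Things in the scene. Friction and masses are not known exactly. Their poses are not given: they have to be found in the camera images.
- tray_three: grey kit tray, fixed, three square bays in a row, flat wire handle at the +x end. 212 x 86 mm over the rims, 12 mm high, handle 28 mm more. Origin: centre of the underside without handle; x along the row to the handle, z up. Bays 53 mm square, floor 4 mm and wall tops 12 mm above the bench, centres at y = 0, x = +62 (next to the handle), 0, -62 mm (farthest).
- tray_two: grey kit tray, fixed, two square bays in a row, flat wire handle at the +x end. 150 x 86 mm over the rims, 12 mm high, handle 28 mm more. Origin: centre of the underside without handle; x along the row to the handle, z up. Bays 53 mm square, floor 4 mm and wall tops 12 mm above the bench, centres at y = 0, x = +31 (next to the handle), -31 mm.
- plug_gauge: black double plug gauge, standing: a round black body 33 mm in diameter and 66 mm tall with a thin brass ring round its waist. Origin: centre of the underside, z up.
- loupe: black eye loupe, standing: round, 35 mm in diameter, 36 mm tall, wide at the top with a white rim round a dark opening. Origin: centre of the underside, z up.
- pot_a: one of two identical white round sample pots with a ribbed white screw cap (fixed), 32 mm in diameter, 42 mm tall, standing; cap from 29 mm up, the body below it 30 mm in diameter. Either pot may go into either kit. Origin: centre of the underside, z up.
- pot_b: the other white sample pot, the same as pot_a: 32 mm in diameter, 42 mm tall, standing. Origin: centre of the underside, z up.
- steel_vial: slim round steel vial with a maroon top (fixed), standing: 17 mm in diameter up to 32 mm, top 15 mm in diameter, 48 mm tall. Origin: centre of the underside, z up.
- knob: not part of a kit, to be left alone: low round black ribbed knob, 47 mm in diameter, 28 mm tall, loose. Origin: centre of the underside, z up.
- dropper: not part of a kit, to be left alone: slender dropper bottle with a white pointed cap, 24 mm in diameter, 72 mm tall, standing loose. Origin: centre of the underside, z up.
- rubber_block: not part of a kit, to be left alone: flat rubber block in a sleeve, 19 x 42 x 12 mm (x, y, z), loose. Origin: centre of the underside, z up.
Things that resemble listed ones, but are neither listed nor needed, are in the scene too. What is shaped like the steel_vial but green or yellow is not meant.

How it is judged:
By the outcome, as a careful person would: the job done as asked, in the order asked, and still so for the second after the job is handed in, with the robot touching nothing.
It also fails if it takes over 112 s, if anything falls off the work surface, if the arm or the gripper's body presses on something with over 40 N, if the wrist force passes 120 N, or if a joint passes its speed limit or range.

## Working session

There is one attempt and no reset: what is moved stays moved. The work goes in short steps, Python scripts to look and compute and a tool call to move; the robot and the scene stay as the last step left them, time stands still between calls to the robot, and variables do not carry over. Pictures are saved under pics/ and viewed, at most 14 in all, crops included, and the job is handed in when it is done.

Besides the shell and the picture viewer there is one more tool, called after "Call:" as name(argument=value, ...) on one line, values as JSON. drive_tool: Moves the arm, as the interface text tells. Its arguments: {"type":"object","properties":{"rows":{"type":"array"},"force":{"type":"number"}},"required":["rows"]}

```bash
ls; mkdir -p pics; cat > look.py <<'E'
import cv2,numpy as np
from workcell import status,read_camera,workorder,masks_of
def save(p,n): cv2.imwrite(f'pics/{n}.png',p['color'][:,:,::-1])
E
python3 - <<'E'
from look import *
s=status.read_state();print(s['time'],s['tool_pos'],s['tcp_rot'])
for n in ['scene','top']:
    p=read_camera(n);save(p,n);print(n,p.keys(),p['intrinsics'].tolist(),np.round(p['world_from_camera'],4).tolist())
E
```

```text
pics
0.0 [0.28767464 0.60981936 0.22992782] [-0.68668691 -3.06506615  0.00346622]
scene dict_keys(['color', 'intrinsics', 'world_from_camera', 'shot']) [[409.3943216428822, 0.0, 313.6729386527783], [0.0, 409.3943216428822, 195.31103180538278], [0.0, 0.0, 1.0]] [[-0.8467, 0.2895, -0.4464, 0.1433], [-0.5318, -0.4318, 0.7285, 0.6726], [0.0182, 0.8542, 0.5196, 0.4974], [0.0, 0.0, 0.0, 1.0]]
top dict_keys(['color', 'intrinsics', 'world_from_camera', 'shot']) [[383.38891009488935, 0.0, 317.1004180204457], [0.0, 383.38891009488935, 198.4158755353336], [0.0, 0.0, 1.0]] [[0.0126, 0.9806, -0.1956, 0.3422], [-0.9997, 0.016, 0.016, -0.0041], [0.0188, 0.1953, 0.9806, 1.0321], [0.0, 0.0, 0.0, 1.0]]
```

View pics/scene.png

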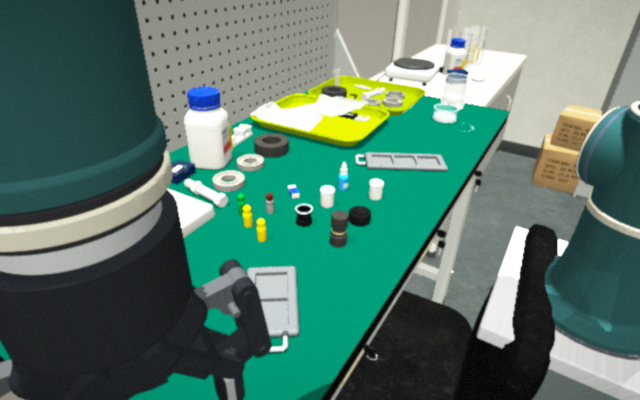

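View pics/top.png

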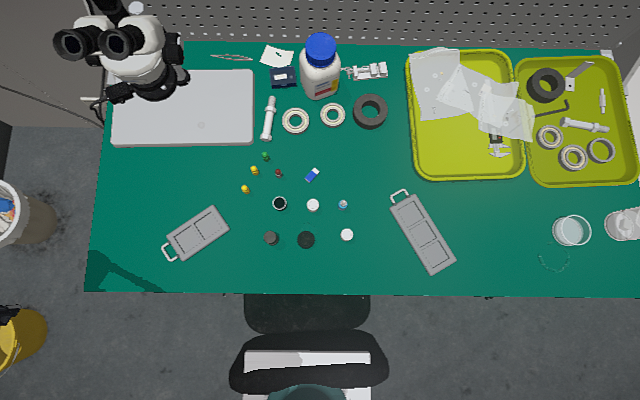

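The scene view shows the two-bay tray at (272,300) with its handle toward (275,347), the three-bay tray at (405,161) with its handle at (362,158), and the stock between them. In the top view the trays are at (197,233) and (422,232). The gauge is at (271,238), loupe (279,203), pots (313,204) and (347,235), maroon vial (278,172), knob (306,239), dropper (343,203) and block (312,174).

```bash
cat >> look.py <<'E'
def ray(p,u,v):
    K=p['intrinsics'];T=p['world_from_camera']
    d=np.array([(u-K[0,2])/K[0,0],-(v-K[1,2])/K[1,1],-1.])
    return T[:3,3],T[:3,:3]@d
def atz(p,u,v,z):
    o,d=ray(p,u,v);return o+d*(z-o[2])/d[2]
def tri(a,b):
    (o1,d1),(o2,d2)=a,b
    A=np.c_[d1,-d2];t=np.linalg.lstsq(A,o2-o1,rcond=None)[0]
    x1,x2=o1+t[0]*d1,o2+t[1]*d2
    return (x1+x2)/2,np.linalg.norm(x1-x2)
H=dict(tray_three=.012,tray_two=.012,plug_gauge=.066,loupe=.036,pot_a=.042,steel_vial=.048,knob=.028,dropper=.072,rubber_block=.012)
E
python3 - <<'E'
from look import *
for n in ['top','scene']:
    p=read_camera(n)
    for k,h in H.items():
        for m in masks_of(p,k):
            if m['score']<.3: continue
            v,u=np.nonzero(m['mask']);c=u.mean(),v.mean()
            print(n,k,round(m['score'],2),np.round(m['bbox']),np.round(c,1),np.round(atz(p,*c,h/2)[:2],3), len(u))
            if k.startswith('tray'):
                np.save(f'{n}_{k}.npy',m['mask'])
E
```

```text
top tray_three 0.83 [390. 194. 457. 278.] [422.6 233.8] [ 0.454 -0.306] 2595
top tray_two 0.81 [163. 209. 228. 263.] [196.6 233.5] [0.446 0.299] 1851
top plug_gauge 0.65 [262. 232. 276. 246.] [271.  237.3] [0.436 0.098] 174
top plug_gauge 0.53 [167. 206. 229. 262.] [197.7 232.5] [0.446 0.288] 1844
top loupe 0.51 [272. 196. 291. 214.] [279.8 203.5] [0.529 0.079] 175
top pot_a 0.58 [309. 201. 319. 210.] [312.9 205. ] [ 0.526 -0.01 ] 115
top pot_a 0.35 [271. 196. 287. 212.] [279.6 203.4] [0.529 0.08 ] 151
top steel_vial 0.44 [276. 168. 283. 179.] [278.5 173.2] [0.611 0.085] 64
top knob 0.83 [297. 233. 313. 250.] [305.7 239.7] [0.433 0.008] 232
top dropper 0.51 [339. 199. 346. 207.] [342.6 204.5] [ 0.526 -0.088] 79
top rubber_block 0.57 [303. 169. 318. 182.] [311.9 174.9] [ 0.613 -0.005] 107
scene tray_three 0.9 [357. 151. 448. 171.] [403.2 161.4] [ 0.458 -0.3  ] 1335
scene tray_two 0.73 [246. 266. 303. 351.] [277.4 300.9] [0.439 0.295] 2749
scene plug_gauge 0.65 [332. 210. 347. 252.] [338.3 228.4] [0.437 0.099] 595
scene plug_gauge 0.37 [246. 265. 303. 354.] [277.5 300.3] [0.424 0.315] 2733
scene loupe 0.53 [293. 204. 314. 228.] [303.5 215.1] [0.531 0.08 ] 375
scene pot_a 0.75 [321. 185. 333. 210.] [326.5 196.1] [ 0.527 -0.008] 309
scene pot_a 0.5 [370. 180. 381. 201.] [375.3 188.6] [ 0.45 -0.1 ] 262
scene steel_vial 0.76 [244. 205. 254. 231.] [246.9 216.4] [0.619 0.155] 171
scene steel_vial 0.54 [258. 217. 262. 240.] [260.9 230.3] [0.566 0.177] 187
scene steel_vial 0.44 [265. 191. 269. 213.] [269.3 203.7] [0.611 0.091] 147
scene steel_vial 0.44 [236. 195. 248. 214.] [240.6 202.3] [0.665 0.121] 127
scene knob 0.62 [345. 207. 373. 227.] [359. 216.] [0.435 0.013] 404
scene dropper 0.53 [341. 167. 347. 191.] [342.9 178.3] [ 0.524 -0.077] 198
scene rubber_block 0.59 [289. 185. 298. 202.] [293.2 191.8] [ 0.614 -0.003] 111
```

```bash
python3 - <<'E'
from look import *
P={n:read_camera(n) for n in ['top','scene']}
for k,h in [('tray_three',.212),('tray_two',.150)]:
    for n,p in P.items():
        m=np.load(f'{n}_{k}.npy').astype(np.uint8)
        vv,uu=np.nonzero(m)
        m=cv2.resize(m,None,fx=4,fy=4,interpolation=cv2.INTER_NEAREST)
        ks=45 if n=='top' else 33
        m=cv2.morphologyEx(m,cv2.MORPH_OPEN,cv2.getStructuringElement(cv2.MORPH_ELLIPSE,(ks,ks)))
        c=max(cv2.findContours(m,0,2)[0],key=cv2.contourArea)[:,0]/4.-.4
        w=np.array([atz(p,*q,.010)[:2] for q in c])
        r=cv2.minAreaRect((w*1000).astype(np.float32))
        print(k,n,np.round(r[0],1),np.round(r[1],1),round(r[2],1))
# triangulate item centres (mask centroid, both views)
T=dict(gauge=((271,237.3),(338.3,228.4)),loupe=((279.8,203.5),(303.5,215.1)),pot1=((312.9,205),(326.5,196.1)),pot2=((347,234.8),(375.3,188.6)),vial=((278.5,173.2),(269.3,203.7)),knob=((305.7,239.7),(359,216)),tray3=((422.6,233.8),(403.2,161.4)),tray2=((196.6,233.5),(277.4,300.9)))
for k,(a,b) in T.items():
    x,e=tri(ray(P['top'],*a),ray(P['scene'],*b));print(k,np.round(x,3),round(e,4))
p=read_camera('wrist');save(p,'w0');print(p['mount'].round(4).tolist(),p['intrinsics'].round(1).tolist(),[k for k in p])
E
```

```text
tray_three top [ 455.7 -304.6] [216.3  88.8] 29.9
tray_three scene [ 454.2 -296. ] [212.9 103.8] 30.4
tray_two top [447.2 296.1] [ 86.1 153.6] 36.0
tray_two scene [447.  300.4] [ 84.8 158.4] 37.9
gauge [0.437 0.098 0.033] 0.0011
loupe [0.53  0.08  0.018] 0.0015
pot1 [ 0.526 -0.009  0.021] 0.0015
pot2 [ 0.448 -0.1    0.021] 0.0029
vial [0.613 0.086 0.02 ] 0.0023
knob [0.435 0.009 0.011] 0.0029
tray3 [ 0.457 -0.306  0.003] 0.0057
tray2 [0.443 0.297 0.007] 0.008
[[0.0006, 0.9581, 0.2863, 0.0735], [1.0, -0.0007, 0.0005, -0.0004], [0.0007, 0.2863, -0.9581, -0.1432], [0.0, 0.0, 0.0, 1.0]] [[315.3, 0.0, 317.6], [0.0, 315.3, 206.9], [0.0, 0.0, 1.0]] ['color', 'intrinsics', 'mount', 'shot']
```

View pics/w0.png

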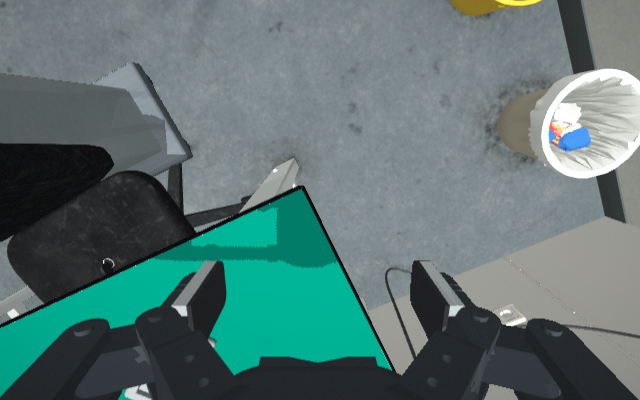

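The wrist view shows only the bench corner and both open fingers, at (205,290) and (435,290), so it holds nothing to measure yet. The triangulated heights agree with the text.

```bash
cat > plan.py <<'E'
import sys
from look import *
from scipy.spatial.transform import Rotation as Ro
def down(a):
    a=np.radians(a);y=np.array([np.cos(a),np.sin(a),0]);z=np.array([0,0,-1.]);return np.c_[np.cross(y,z),y,z]
def plan(way,claw):
    """way: list of (x,y,z,yangle,nrows)"""
    s=status.read_state();p=s['tool_pos'];R=Ro.from_rotvec(s['tcp_rot']);out=[]
    for x,y,z,a,n in way:
        t=np.array([x,y,z]);G=Ro.from_matrix(down(a))
        for i in range(n):
            f=1/(n-i)
            dr=(R.inv()*G).as_rotvec()*f*180/np.pi
            sh=R.inv().apply((t-p)*f)
            dr=np.clip(np.round(dr,0 if abs(dr[2])>1 else 1),-7,7);sh=np.clip(np.round(sh,3),-.041,.041)
            out.append([*(dr+0).tolist(),*(sh+0).tolist(),claw])
            p=p+R.apply(sh);R=R*Ro.from_rotvec(np.radians(dr))
    for i in range(0,len(out),8): print(str(out[i:i+8]).replace('-0.0,','0,').replace('.0,',',').replace(' ',''))
    print('end',p.round(4),np.degrees(np.arctan2(*R.as_matrix()[:2,1][::-1])).round(1))
def here():
    s=status.read_state();y=Ro.from_rotvec(s['tcp_rot']).as_matrix()[:,1]
    print('t',s['time'],s['tool_pos'].round(4),'yang',np.degrees(np.arctan2(y[1],y[0])).round(1),'w',s['width'],'grip',s['grip_force'],'F',np.round(s['wrist_force'],1))
def wrist():
    s=status.read_state();p=read_camera('wrist');T=np.eye(4);T[:3,:3]=Ro.from_rotvec(s['tcp_rot']).as_matrix();T[:3,3]=s['tool_pos']
    p['world_from_camera']=T@p['mount'];return p
def find(p,names,smin=.3):
    for k in names:
        for m in masks_of(p,k):
            if m['score']<smin: continue
            v,u=np.nonzero(m['mask']);c=u.mean(),v.mean()
            print(k,round(m['score'],2),np.round(m['bbox']),np.round(c,1),np.round(atz(p,*c,H[k]/2)[:2],4))
E
python3 -c "
from plan import *
plan([(.437,.098,.15,-60,18)],1)"
```

```text
[[0,0,7,-0.02,-0.022,0.005,1],[0,0,7,-0.022,-0.02,0.004,1],[0,0,7,-0.024,-0.017,0.005,1],[0,0,7,-0.026,-0.014,0.004,1],[0,0,7,-0.028,-0.01,0.005,1],[0,0,7,-0.029,-0.007,0.004,1],[0,0,7,-0.029,-0.003,0.005,1],[0,0,7,-0.03,0,0.004,1]]
[[0,0,7,-0.029,0.004,0.005,1],[0,0,7,-0.029,0.007,0.004,1],[0,0,7,-0.028,0.011,0.005,1],[0,0,7,-0.026,0.014,0.004,1],[0,0,7,-0.024,0.017,0.005,1],[0,0,7,-0.022,0.02,0.004,1],[0,0,7,-0.019,0.023,0.005,1],[0,0,7,-0.016,0.025,0.004,1]]
[[0,0,6,-0.013,0.026,0.005,1],[0,0,7,-0.011,0.028,0.004,1]]
end [0.4367 0.098  0.1503] -60.3
```

Call:
drive_tool(rows=[[0,0,7,-0.02,-0.022,0.005,1],[0,0,7,-0.022,-0.02,0.004,1],[0,0,7,-0.024,-0.017,0.005,1],[0,0,7,-0.026,-0.014,0.004,1],[0,0,7,-0.028,-0.01,0.005,1],[0,0,7,-0.029,-0.007,0.004,1],[0,0,7,-0.029,-0.003,0.005,1],[0,0,7,-0.03,0,0.004,1]], force=40)

```text
time: 1.92
tool_pos: [0.3541, 0.3815, 0.1952]
tcp_rot: [2.052, 2.378, 0.001]
wrist_force: [0.1, -0.1, 0.2]
width: 1.003
grip_force: 0.0
```

Call:
drive_tool(rows=[[0,0,7,-0.029,0.004,0.005,1],[0,0,7,-0.029,0.007,0.004,1],[0,0,7,-0.028,0.011,0.005,1],[0,0,7,-0.026,0.014,0.004,1],[0,0,7,-0.024,0.017,0.005,1],[0,0,7,-0.022,0.02,0.004,1],[0,0,7,-0.019,0.023,0.005,1],[0,0,7,-0.016,0.025,0.004,1]])

```text
time: 2.58
tool_pos: [0.4208, 0.1535, 0.1593]
tcp_rot: [2.929, 1.136, 0.001]
wrist_force: [0.2, 0.1, 0.0]
width: 0.998
grip_force: 0.0
```

Call:
drive_tool(rows=[[0,0,6,-0.013,0.026,0.005,1],[0,0,7,-0.011,0.028,0.004,1],[0,0,0,0,0,0,1],[0,0,0,0,0,0,1]])

```text
time: 2.92
tool_pos: [0.4368, 0.0967, 0.1502]
tcp_rot: [-3.037, -0.802, 0.0]
wrist_force: [0.1, 0.9, 0.2]
width: 0.997
grip_force: 0.0
```

```bash
python3 -c "
from plan import *
here();p=wrist();save(p,'w1');find(p,['plug_gauge','loupe','pot_a','knob','steel_vial','dropper'])
plan([(.437,.098,.15,-60,3)],1)"
```

```text
t 2.9167 [0.4368 0.0967 0.1502] yang -60.4 w 0.9970173408983599 grip 0.0 F [0.1 0.9 0.2]
plug_gauge 0.62 [289. 177. 333. 231.] [313.7 203.9] [0.4323 0.0982]
plug_gauge 0.4 [596. 267. 640. 398.] [625.  333.2] [ 0.4683 -0.232 ]
loupe 0.58 [365.  90. 416. 134.] [390.9 113.1] [0.5294 0.0789]
pot_a 0.86 [474. 265. 524. 309.] [498.7 285.1] [ 0.4466 -0.1007]
pot_a 0.68 [446. 150. 499. 195.] [474.1 170.4] [ 0.5249 -0.01  ]
knob 0.81 [369. 214. 421. 268.] [395.6 240.9] [0.4341 0.0095]
steel_vial 0.62 [302.   1. 323.  25.] [312.9  10.7] [0.5614 0.1718]
steel_vial 0.6 [423.   1. 468.  29.] [441.5  11.5] [0.6088 0.0875]
dropper 0.78 [520. 193. 598. 238.] [553.1 213.3] [ 0.5274 -0.084 ]
dropper 0.47 [290. 175. 334. 232.] [313.8 204.2] [0.433  0.0984]
dropper 0.32 [422.   1. 467.  32.] [441.9  11.6] [0.604  0.0892]
[[0,0,0,0,0,0,1],[0,0,-0.1,0,0.001,0,1],[0,0,0,0,0,0,1]]
end [0.4371 0.098  0.1505] -60.0
```

View pics/w1.png

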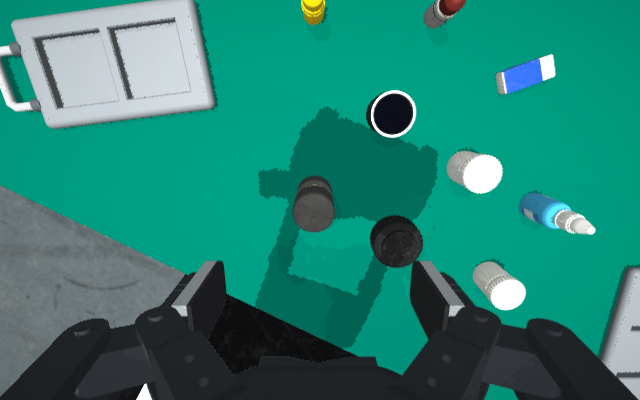

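The wrist view shows the gauge's top disc at about (314,211), the loupe rim at (392,114), pot cap tops at (482,172) and (507,293), the knob at (397,242), and two-bay tray bays centred near (77,72) and (153,60).

```bash
python3 -c "
from plan import *
p=wrist()
for n,u,v,z in [('gauge',314,211,.066),('loupe',392,114,.036),('pot1',482,172,.042),('pot2',507,293,.042),('bayH',77,72,.008),('bayO',153,60,.008)]: print(n,atz(p,u,v,z).round(4))
plan([(.4365,.098,.15,-60,1),(.4365,.098,.032,-60,4)],.8)"
```

```text
gauge [0.4359 0.1017 0.066 ]
loupe [0.5272 0.0838 0.036 ]
pot1 [ 0.5254 -0.0029  0.042 ]
pot2 [ 0.4488 -0.0924  0.042 ]
bayH [0.4268 0.3261 0.008 ]
bayO [0.4672 0.2742 0.008 ]
[[0,0,-0.1,-0.001,0.001,0,0.8],[0,0,0,0,0,0.03,0.8],[0,0,0,0,0,0.029,0.8],[0,0,0,0,0,0.03,0.8],[0,0,0,0,0,0.029,0.8]]
end [0.4363 0.0975 0.0325] -60.0
```

Call:
drive_tool(rows=[[0,0,0,0,-0.002,0,0.8],[0,0,0,0,0,0.03,0.8],[0,0,0,0,0,0.029,0.8],[0,0,0,0,0,0.03,0.8],[0,0,0,0,0,0.029,0.8],[0,0,0,0,0,0,0],[0,0,0,0,0,0,0],[0,0,0,0,0,0,0]], force=40)

```text
time: 3.98
tool_pos: [0.4366, 0.1001, 0.0335]
tcp_rot: [3.036, 0.807, 0.002]
wrist_force: [-1.8, 2.1, 2.7]
width: 0.38
grip_force: 6.6
```

Call:
drive_tool(rows=[[0,0,0,0,0,0,0],[0,0,0,0,0,0,0],[0,0,0,0,0,0,0],[0,0,0,0,0,0,0],[0,0,0,0,0,0,0],[0,0,0,0,0,0,0]])

```text
time: 4.48
tool_pos: [0.4368, 0.0999, 0.0335]
tcp_rot: [3.036, 0.806, 0.003]
wrist_force: [-0.7, 0.7, 6.1]
width: 0.368
grip_force: 40.5
```

```bash
python3 -c "
from plan import *
plan([(.4368,.1,.125,-60,3),(.505,-.265,.125,-60,11)],0)"
```

```text
[[0,0,-0.1,0,0,-0.03,0],[0,-0.1,-0.1,0,0,-0.031,0],[0,0,-0.1,0,0,-0.03,0],[0,0,0,-0.011,0.032,0,0],[0,0,0,-0.011,0.032,0,0],[0,0,0,-0.011,0.032,0,0],[0,0,0,-0.011,0.032,0,0],[0,0,0,-0.011,0.032,0,0]]
[[0,0,0,-0.011,0.032,0,0],[0,0,0,-0.012,0.032,0,0],[0,0,0,-0.011,0.032,0,0],[0,0,0,-0.012,0.031,0,0],[0,0,0,-0.011,0.032,0,0],[0,0,0,-0.012,0.031,0,0]]
end [ 0.5045 -0.2651  0.1247] -60.0
```

Call:
drive_tool(rows=[[0,0,0,0,0,-0.03,0],[0,-0.1,0,0,0,-0.031,0],[0,0,0,0,0,-0.03,0],[0,0,0,-0.011,0.032,0,0],[0,0,0,-0.011,0.032,0,0],[0,0,0,-0.011,0.032,0,0],[0,0,0,-0.011,0.032,0,0],[0,0,0,-0.011,0.032,0,0]])

```text
time: 5.15
tool_pos: [0.4671, -0.0679, 0.1234]
tcp_rot: [3.036, 0.807, -0.003]
wrist_force: [0.2, 0.3, -1.7]
width: 0.375
grip_force: 40.4
```

Call:
drive_tool(rows=[[0,0,0,-0.011,0.032,0,0],[0,0,0,-0.012,0.032,0,0],[0,0,0,-0.011,0.032,0,0],[0,0,0,-0.012,0.031,0,0],[0,0,0,-0.011,0.032,0,0],[0,0,0,-0.012,0.031,0,0],[0,0,0,0,0,0,0],[0,0,0,0,0,0,0]])

```text
time: 5.82
tool_pos: [0.5014, -0.2673, 0.1231]
tcp_rot: [-3.037, -0.802, 0.003]
wrist_force: [0.3, 0.6, -1.2]
width: 0.372
grip_force: 40.6
```

```bash
python3 -c "
from plan import *
here();p=wrist();save(p,'w2')
for x,y in [(.5097,-.273),(.456,-.304),(.402,-.335)]:
  for dx,dy in [(-1,-1),(1,-1),(1,1),(-1,1)]:
    c,s=np.cos(np.radians(30)),np.sin(np.radians(30));a,b=dx*.0265,dy*.0265
    w=np.array([x+c*a-s*b,y+s*a+c*b,.012,1]);q=np.linalg.inv(p['world_from_camera'])@w;K=p['intrinsics']
    print(round(K[0,2]+K[0,0]*q[0]/-q[2]),round(K[1,2]+K[1,1]*q[1]/q[2]),end=' | ')
  print()
"
```

```text
t 5.8167 [ 0.5014 -0.2673  0.1231] yang -60.4 w 0.3719708988876153 grip 40.596710443496704 F [ 0.3  0.6 -1.2]
359 227 | 361 165 | 296 166 | 298 227 | 
357 290 | 359 236 | 298 237 | 299 291 | 
355 347 | 357 299 | 299 299 | 301 347 |
```

View pics/w2.png

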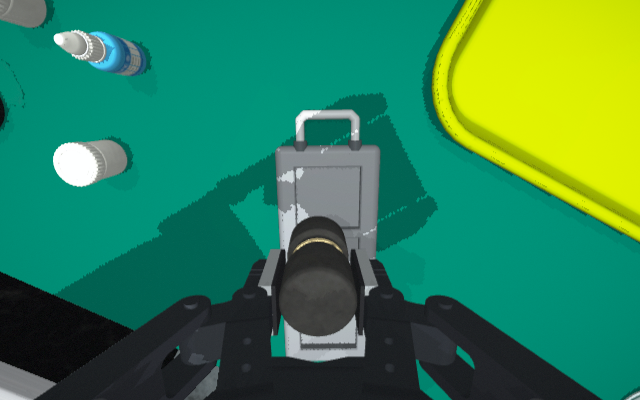

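The gauge is held upright, and the empty handle bay spans about (296–361, 166–228). That matches the predicted corners to about 1 px, so the tray pose holds.

```bash
python3 -c "
from plan import *
plan([(.5097,-.273,.12,-60,1),(.5097,-.273,.05,-60,3),(.5097,-.273,.039,-60,2)],0)"
```

```text
[[-0.1,0.1,-0.4,0.004,0.011,0.003,0],[0,0,0,0,0,0.023,0],[0,0,0,0,0,0.023,0],[0,0,0,0,0,0.024,0],[0,0,0,0,0,0.005,0],[0,0,0,0,0,0.006,0]]
end [ 0.5099 -0.2734  0.0388] -60.0
```

Call:
drive_tool(rows=[[0,0,0,0.004,0.011,0.003,0],[0,0,0,0,0,0.023,0],[0,0,0,0,0,0.023,0],[0,0,0,0,0,0.024,0],[0,0,0,0,0,0.004,0],[0,0,0,0,0,0.004,0],[0,0,0,0,0,0,0]])

```text
time: 6.45
tool_pos: [0.5105, -0.2725, 0.0421]
tcp_rot: [-3.036, -0.808, 0.004]
wrist_force: [-0.1, 0.8, -1.8]
width: 0.372
grip_force: 40.6
```

```bash
python3 -c "
from plan import *
here()"
```

```text
t 6.45 [ 0.5105 -0.2725  0.0421] yang -60.2 w 0.3721299572252245 grip 40.629072189331055 F [-0.1  0.8 -1.8]
```

Lower 4 mm more, release gradually, then lift straight up.

Call:
drive_tool(rows=[[0,0,0,0,0,0.003,0],[0,0,0,0,0,0.002,0],[0,0,0,0,0,0,0],[0,0,0,0,0,0,0.45],[0,0,0,0,0,0,0.65],[0,0,0,0,0,0,0.65],[0,0,0,0,0,0,0.65]])

```text
time: 7.03
tool_pos: [0.5109, -0.2736, 0.0381]
tcp_rot: [3.035, 0.806, -0.001]
wrist_force: [-0.4, -0.7, 0.2]
width: 0.645
grip_force: 0.0
```

```bash
python3 -c "
from plan import *
here()
s=status.read_state()['tool_pos']
plan([(s[0],s[1],.11,-60,3),(.5285,.081,.11,-60,10)],.65)"
```

```text
t 7.0333 [ 0.5109 -0.2736  0.0381] yang -60.3 w 0.6453828923410554 grip 0.0 F [-0.4 -0.7  0.2]
[[0,0,-0.1,0,0,-0.024,0.65],[0,0,-0.1,0,0,-0.024,0.65],[0.1,0.1,-0.1,0,0,-0.024,0.65],[0,0,0,0.019,-0.03,0,0.65],[0,0,0,0.019,-0.03,0,0.65],[0,0,0,0.019,-0.03,0,0.65],[0,0,0,0.019,-0.03,0,0.65],[0,0,0,0.019,-0.03,0,0.65]]
[[0,0,0,0.02,-0.03,0,0.65],[0,0,0,0.019,-0.03,0,0.65],[0,0,0,0.02,-0.029,0,0.65],[0,0,0,0.019,-0.03,0,0.65],[0,0,0,0.02,-0.029,0,0.65]]
end [0.5288 0.0811 0.1104] -60.0
```

Call:
drive_tool(rows=[[0,0,0,0,0,-0.024,0.65],[0,0,0,0,0,-0.024,0.65],[0,0,0,0,0,-0.024,0.65],[0,0,0,0.019,-0.03,0,0.65],[0,0,0,0.019,-0.03,0,0.65],[0,0,0,0.019,-0.03,0,0.65],[0,0,0,0.019,-0.03,0,0.65],[0,0,0,0.019,-0.03,0,0.65]])

```text
time: 7.7
tool_pos: [0.5186, -0.0946, 0.1098]
tcp_rot: [3.036, 0.805, -0.001]
wrist_force: [0.1, -0.4, 0.5]
width: 0.652
grip_force: 0.0
```

Call:
drive_tool(rows=[[0,0,0,0.02,-0.03,0,0.65],[0,0,0,0.019,-0.03,0,0.65],[0,0,0,0.02,-0.029,0,0.65],[0,0,0,0.019,-0.03,0,0.65],[0,0,0,0.02,-0.029,0,0.65],[0,0,0,0,0,0,0.65],[0,0,0,0,0,0,0.65]])

```text
time: 8.28
tool_pos: [0.5305, 0.0829, 0.1095]
tcp_rot: [3.034, 0.812, -0.002]
wrist_force: [0.5, 0.1, -0.5]
width: 0.654
grip_force: 0.0
```

```bash
python3 -c "
from plan import *
here();p=wrist();save(p,'w3');find(p,['loupe','pot_a','steel_vial'])
plan([(.5285,.081,.1,-60,1),(.5285,.081,.013,-60,4)],.65)
t=read_camera('top');find(t,['plug_gauge'])"
```

```text
t 8.2833 [0.5305 0.0829 0.1095] yang -60.0 w 0.6543618193554189 grip 0.0 F [ 0.5  0.1 -0.5]
pot_a 0.87 [394. 241. 436. 292.] [417.2 265.5] [ 0.5302 -0.0108]
pot_a 0.61 [433. 366. 469. 397.] [449.4 383.9] [ 0.4457 -0.1066]
steel_vial 0.96 [208.  92. 248. 121.] [227.6 106. ] [0.5655 0.175 ]
steel_vial 0.84 [358.  99. 386. 126.] [371.5 111. ] [0.6125 0.0871]
steel_vial 0.59 [348.   0. 379.  38.] [361.9  16.6] [0.6581 0.1238]
steel_vial 0.57 [281.  28. 308.  74.] [293.2  49.3] [0.6194 0.1528]
[[0,0.1,-0.3,-0.001,-0.002,0.009,0.65],[0,0,0,0,0,0.022,0.65],[0,0,0,0,0,0.022,0.65],[0,0,0,0,0,0.022,0.65],[0,0,0,0,0,0.021,0.65]]
end [0.5283 0.0812 0.0131] -60.0
plug_gauge 0.57 [405. 204. 420. 223.] [413.7 211.7] [ 0.5098 -0.2769]
plug_gauge 0.44 [299. 236. 314. 245.] [307.5 238.7] [0.4342 0.0032]
```

View pics/w3.png

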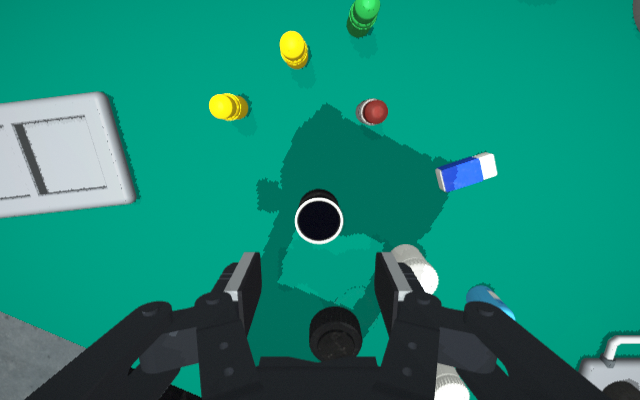

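The loupe rim is centred at (319,220) between the fingers, the pot beside the right finger is clear, and the top view puts the gauge in its bay.

```bash
python3 -c "
from plan import *
p=wrist();x=atz(p,319,220,.036);print(x)
plan([(*x[:2],.1,-60,1),(*x[:2],.011,-60,4)],.65)"
```

```text
[0.52845509 0.0777664  0.036     ]
[[0,0.1,-0.4,-0.003,0.001,0.009,0.65],[0,0,0,0,0,0.022,0.65],[0,0,0,0,0,0.022,0.65],[0,0,0,0,0,0.023,0.65],[0,0,0,0,0,0.022,0.65]]
end [0.5282 0.0776 0.0111] -60.0
```

Call:
drive_tool(rows=[[0,0,0,-0.003,0,0.009,0.65],[0,0,0,0,0,0.022,0.65],[0,0,0,0,0,0.022,0.65],[0,0,0,0,0,0.023,0.65],[0,0,0,0,0,0.022,0.65],[0,0,0,0,0,0,0.65],[0,0,0,0,0,0,0.5],[0,0,0,0,0,0,0]], force=30)

```text
time: 9.3
tool_pos: [0.528, 0.0794, 0.0117]
tcp_rot: [3.036, 0.805, -0.002]
wrist_force: [0.3, 0.4, -1.3]
width: 0.385
grip_force: 28.0
```

Call:
drive_tool(rows=[[0,0,0,0,0,0,0],[0,0,0,0,0,0,0],[0,0,0,0,0,0,0],[0,0,0,0,0,0,0]])

```text
time: 9.63
tool_pos: [0.5283, 0.0798, 0.0121]
tcp_rot: [3.036, 0.806, 0.0]
wrist_force: [-0.5, -0.2, -0.8]
width: 0.378
grip_force: 29.7
```

```bash
python3 -c "
from plan import *
here();x=status.read_state()['tool_pos']
plan([(x[0],x[1],.11,-60,3),(.456,-.304,.11,-60,12)],0)"
```

```text
t 9.6333 [0.5283 0.0798 0.0121] yang -60.3 w 0.37751285205725854 grip 29.739492733497173 F [-0.5 -0.2 -0.8]
[[0,0,-0.1,0,0,-0.033,0],[0,0,-0.1,0,0,-0.032,0],[0,0,-0.1,0,0,-0.033,0],[0,0,0,-0.021,0.025,0,0],[0,0,0,-0.021,0.025,0,0],[0,0,0,-0.021,0.025,0,0],[0,0,0,-0.021,0.025,0,0],[0,0,0,-0.021,0.025,0,0]]
[[0,0,0,-0.021,0.024,0,0],[0,0,0,-0.021,0.025,0,0],[0,0,0,-0.022,0.024,0,0],[0,0,0,-0.021,0.025,0,0],[0,0,0,-0.022,0.024,0,0],[0,0,0,-0.021,0.025,0,0],[0,0,0,-0.022,0.024,0,0]]
end [ 0.4558 -0.3041  0.1104] -60.0
```

Call:
drive_tool(rows=[[0,0,0,0,0,-0.033,0],[0,0,0,0,0,-0.032,0],[0,0,0,0,0,-0.033,0],[0,0,0,-0.021,0.025,0,0],[0,0,0,-0.021,0.025,0,0],[0,0,0,-0.021,0.025,0,0],[0,0,0,-0.021,0.025,0,0],[0,0,0,-0.021,0.025,0,0]])

```text
time: 10.3
tool_pos: [0.4983, -0.0821, 0.11]
tcp_rot: [3.035, 0.807, -0.001]
wrist_force: [0.1, -0.5, 0.2]
width: 0.375
grip_force: 30.0
```

Call:
drive_tool(rows=[[0,0,0,-0.021,0.024,0,0],[0,0,0,-0.021,0.025,0,0],[0,0,0,-0.022,0.024,0,0],[0,0,0,-0.021,0.025,0,0],[0,0,0,-0.022,0.024,0,0],[0,0,0,-0.021,0.025,0,0],[0,0,0,-0.022,0.024,0,0],[0,0,0,0,0,0,0]])

```text
time: 10.97
tool_pos: [0.4527, -0.3091, 0.1106]
tcp_rot: [3.033, 0.8, -0.002]
wrist_force: [0.5, -0.1, -0.1]
width: 0.372
grip_force: 30.0
```

Call:
drive_tool(rows=[[0,0,0,0,0,0,0]])

```text
time: 11.05
tool_pos: [0.4529, -0.3053, 0.11]
tcp_rot: [3.037, 0.801, -0.002]
wrist_force: [-0.2, -0.7, -0.7]
width: 0.374
grip_force: 30.0
```

```bash
python3 -c "
from plan import *
here();p=wrist();save(p,'w4')
plan([(.4555,-.3042,.1,-60,1),(.4555,-.3042,.03,-60,3),(.4555,-.3042,.019,-60,3)],0)"
```

```text
t 11.05 [ 0.4529 -0.3053  0.11  ] yang -60.4 w 0.3737825564602596 grip 30.02405947074294 F [-0.2 -0.7 -0.7]
[[0,0.1,-0.4,0.002,0.001,0.01,0],[0,0,0,0,0,0.023,0],[0,0,0,0,0,0.023,0],[0,0,0,0,0,0.024,0],[0,0,0,0,0,0.004,0],[0,0,0,0,0,0.003,0],[0,0,0,0,0,0.004,0]]
end [ 0.4552 -0.3038  0.0187] -60.0
```

View pics/w4.png

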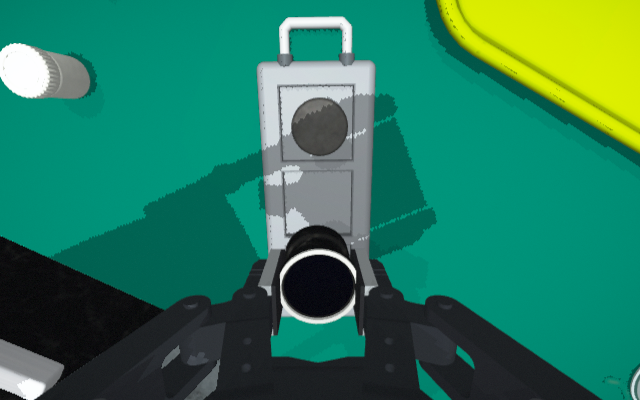

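The gauge stands in its bay at (319,127), the middle bay is empty at (318,202), and the loupe is held upright in line with it.

Call:
drive_tool(rows=[[0,0,0,0.003,0.001,0.01,0],[0,0,0,0,0,0.023,0],[0,0,0,0,0,0.023,0],[0,0,0,0,0,0.024,0],[0,0,0,0,0,0.005,0],[0,0,0,0,0,0.005,0],[0,0,0,0,0,0.002,0],[0,0,0,0,0,0,0]])

```text
time: 11.77
tool_pos: [0.4569, -0.303, 0.018]
tcp_rot: [3.035, 0.807, -0.002]
wrist_force: [-0.2, 0.3, 0.6]
width: 0.373
grip_force: 30.0
```

Call:
drive_tool(rows=[[0,0,0,0,0,0,0]])

```text
time: 11.85
tool_pos: [0.4573, -0.3036, 0.0189]
tcp_rot: [3.034, 0.806, -0.0]
wrist_force: [0.3, -0.7, -1.3]
width: 0.372
grip_force: 30.0
```

Release after 3 mm more, then lift.

Call:
drive_tool(rows=[[0,0,0,0,0,0.002,0],[0,0,0,0,0,0.001,0],[0,0,0,0,0,0,0],[0,0,0,0,0,0,0.42],[0,0,0,0,0,0,0.6],[0,0,0,0,0,0,0.6],[0,0,0,0,0,0,0.6]])

```text
time: 12.43
tool_pos: [0.456, -0.3032, 0.0145]
tcp_rot: [3.036, 0.806, -0.003]
wrist_force: [-0.8, 0.5, -0.1]
width: 0.602
grip_force: 0.0
```

```bash
python3 -c "
from plan import *
here();x=status.read_state()['tool_pos']
plan([(x[0],x[1],.1,-60,3),(.4475,-.098,.1,-60,6)],.65)"
```

```text
t 12.4333 [ 0.456  -0.3032  0.0145] yang -60.3 w 0.6018357754183972 grip 0.0 F [-0.8  0.5 -0.1]
[[0,0,-0.1,0,0,-0.028,0.65],[0,0.1,-0.1,0,0,-0.029,0.65],[0,0,-0.1,0,0,-0.028,0.65],[0,0,0,0.016,-0.03,0,0.65],[0,0,0,0.016,-0.03,0,0.65],[0,0,0,0.016,-0.03,0,0.65],[0,0,0,0.016,-0.031,0,0.65],[0,0,0,0.016,-0.03,0,0.65]]
[[0,0,0,0.015,-0.031,0,0.65]]
end [ 0.4472 -0.098   0.0995] -60.0
```

Call:
drive_tool(rows=[[0,0,0,0,0,-0.028,0.6],[0,0,0,0,0,-0.029,0.65],[0,0,0,0,0,-0.028,0.65],[0,0,0,0.016,-0.03,0,0.65],[0,0,0,0.016,-0.03,0,0.65],[0,0,0,0.016,-0.03,0,0.65],[0,0,0,0.016,-0.031,0,0.65],[0,0,0,0.016,-0.03,0,0.65]])

```text
time: 13.1
tool_pos: [0.4503, -0.1309, 0.0995]
tcp_rot: [3.036, 0.805, -0.003]
wrist_force: [0.2, 0.8, 0.0]
width: 0.652
grip_force: 0.0
```

Call:
drive_tool(rows=[[0,0,0,0.015,-0.031,0,0.65],[0,0,0,0,0,0,0.65],[0,0,0,0,0,0,0.65]])

```text
time: 13.35
tool_pos: [0.4481, -0.0965, 0.0993]
tcp_rot: [3.034, 0.812, -0.003]
wrist_force: [-0.8, -0.1, -0.4]
width: 0.649
grip_force: 0.0
```

```bash
python3 -c "
from plan import *
here();p=wrist();save(p,'w5');find(p,['pot_a'])
t=read_camera('top');find(t,['loupe','plug_gauge'])
plan([(.4475,-.099,.015,-60,4)],.65)"
```

```text
t 13.35 [ 0.4481 -0.0965  0.0993] yang -60.0 w 0.6489933001246092 grip 0.0 F [-0.8 -0.1 -0.4]
pot_a 0.94 [296. 191. 340. 247.] [317.9 219.5] [ 0.4447 -0.0987]
pot_a 0.82 [222.  13. 282.  77.] [253.1  45.9] [ 0.5251 -0.0047]
loupe 0.69 [416. 224. 432. 239.] [423.7 231.3] [ 0.4596 -0.3058]
loupe 0.58 [296. 232. 315. 248.] [305.6 239.4] [0.4337 0.0083]
plug_gauge 0.51 [420. 207. 422. 217.] [419.7 209.9] [ 0.5149 -0.2932]
[[0,0,-0.1,0,0,0.021,0.65],[0,0,-0.1,0,0,0.021,0.65],[0,0,-0.1,0,0,0.021,0.65],[0,0.1,-0.1,-0.001,-0.001,0.022,0.65]]
end [ 0.4472 -0.0989  0.0145] -60.0
```

View pics/w5.png

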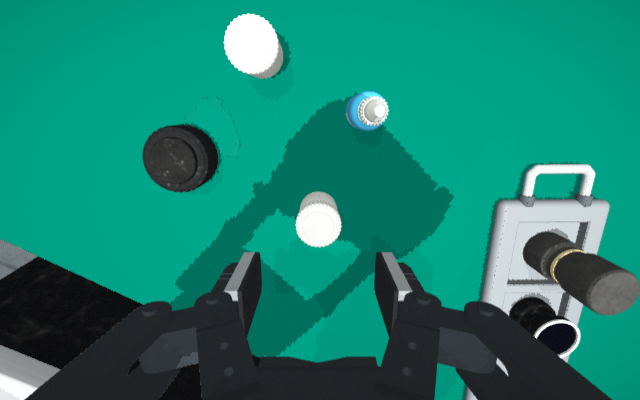

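The pot's cap is centred between the fingers at (318,226). The gauge and loupe stand upright in the tray at (580,275) and (545,330).

Call:
drive_tool(rows=[[0,0,0,-0.001,0,0.021,0.65],[0,0,0,-0.001,0,0.021,0.65],[0,0,0,0,0,0.021,0.65],[0,0,0,0,0,0.021,0.65],[0,0,0,0,0,0,0.65],[0,0,0,0,0,0,0.5],[0,0,0,0,0,0,0],[0,0,0,0,0,0,0]])

```text
time: 14.27
tool_pos: [0.448, -0.0998, 0.0169]
tcp_rot: [3.035, 0.805, 0.001]
wrist_force: [0.1, -0.3, 1.0]
width: 0.36
grip_force: 29.6
```

Call:
drive_tool(rows=[[0,0,0,0,0,0,0],[0,0,0,0,0,0,0],[0,0,0,0,0,0,0],[0,0,0,0,0,0,0]])

```text
time: 14.6
tool_pos: [0.4473, -0.0992, 0.0162]
tcp_rot: [3.035, 0.806, -0.0]
wrist_force: [0.2, -0.7, 2.8]
width: 0.354
grip_force: 29.7
```

```bash
python3 -c "
from plan import *
here();x=status.read_state()['tool_pos']
plan([(x[0],x[1],.11,-60,3),(.402,-.335,.11,-60,8)],0)"
```

```text
t 14.6 [ 0.4473 -0.0992  0.0162] yang -60.2 w 0.3541261904888761 grip 29.718639627099037 F [ 0.2 -0.7  2.8]
[[0,0,-0.1,0,0,-0.031,0],[0,0,-0.1,0,0,-0.031,0],[0.1,0,0,0,0,-0.032,0],[0,0,0,-0.02,0.023,0,0],[0,0,0,-0.02,0.023,0,0],[0,0,0,-0.02,0.023,0,0],[0,0,0,-0.019,0.023,0,0],[0,0,0,-0.02,0.022,0,0]]
[[0,0,0,-0.019,0.023,0,0],[0,0,0,-0.02,0.022,0,0],[0,0,0,-0.019,0.023,0,0]]
end [ 0.4022 -0.3352  0.1102] -60.0
```

Call:
drive_tool(rows=[[0,0,0,0,0,-0.031,0],[0,0,0,0,0,-0.031,0],[0,0,0,0,0,-0.032,0],[0,0,0,-0.02,0.023,0,0],[0,0,0,-0.02,0.023,0,0],[0,0,0,-0.02,0.023,0,0],[0,0,0,-0.019,0.023,0,0],[0,0,0,-0.02,0.022,0,0]])

```text
time: 15.27
tool_pos: [0.4172, -0.2483, 0.1101]
tcp_rot: [3.035, 0.807, -0.001]
wrist_force: [0.5, -0.3, 0.0]
width: 0.355
grip_force: 29.8
```

Call:
drive_tool(rows=[[0,0,0,-0.019,0.023,0,0],[0,0,0,-0.02,0.022,0,0],[0,0,0,-0.019,0.023,0,0],[0,0,0,0,0,0,0],[0,0,0,0,0,0,0]])

```text
time: 15.68
tool_pos: [0.4004, -0.3361, 0.1098]
tcp_rot: [3.037, 0.802, -0.002]
wrist_force: [0.1, -0.2, -0.3]
width: 0.355
grip_force: 29.9
```

```bash
python3 -c "
from plan import *
here()
plan([(.402,-.335,.1,-60,1),(.402,-.335,.03,-60,3),(.402,-.335,.023,-60,3)],0)"
```

```text
t 15.6833 [ 0.4004 -0.3361  0.1098] yang -60.4 w 0.3547045530397474 grip 29.86419752240181 F [ 0.1 -0.2 -0.3]
[[0,0.1,-0.4,0.002,0,0.01,0],[0,0,0,0,0,0.023,0],[0,0,0,0,0,0.023,0],[0,0,0,0,0,0.024,0],[0,0,0,0,0,0.002,0],[0,0,0,0,0,0.002,0],[0,0,0,0,0,0.003,0]]
end [ 0.4021 -0.3351  0.0228] -60.0
```

Call:
drive_tool(rows=[[0,0,0,0.002,0,0.01,0],[0,0,0,0,0,0.023,0],[0,0,0,0,0,0.023,0],[0,0,0,0,0,0.024,0],[0,0,0,0,0,0.003,0],[0,0,0,0,0,0.003,0],[0,0,0,0,0,0,0],[0,0,0,0,0,0,0]])

```text
time: 16.35
tool_pos: [0.4033, -0.3341, 0.0248]
tcp_rot: [3.034, 0.807, -0.001]
wrist_force: [0.4, 0.2, 0.4]
width: 0.354
grip_force: 29.9
```

Call:
drive_tool(rows=[[0,0,0,0,0,0.003,0],[0,0,0,0,0,0.002,0],[0,0,0,0,0,0,0],[0,0,0,0,0,0,0.4],[0,0,0,0,0,0,0.6],[0,0,0,0,0,0,0.6],[0,0,0,0,0,0,0.6]])

```text
time: 16.93
tool_pos: [0.4022, -0.334, 0.0187]
tcp_rot: [3.036, 0.806, -0.003]
wrist_force: [0.2, 0.8, -0.5]
width: 0.601
grip_force: 0.0
```

```bash
python3 -c "
from plan import *
here();x=status.read_state()['tool_pos']
plan([(x[0],x[1],.13,-60,3),(.612,.086,.13,36.5,14)],.65)"
```

```text
t 16.9333 [ 0.4022 -0.334   0.0187] yang -60.3 w 0.6010070145271047 grip 0.0 F [ 0.2  0.8 -0.5]
[[0,0,-0.1,0,0,-0.037,0.65],[0,0,-0.1,0,0,-0.037,0.65],[0,0.1,-0.1,0,0,-0.037,0.65],[0,0,-7,0.028,-0.018,0,0.65],[0,0,-7,0.03,-0.015,0,0.65],[0,0,-7,0.032,-0.011,0,0.65],[0,0,-7,0.033,-0.007,0,0.65],[0,0,-7,0.033,-0.003,0,0.65]]
[[0,0,-7,0.034,0.001,0,0.65],[0,0,-7,0.033,0.005,0,0.65],[0,0,-7,0.032,0.009,0,0.65],[0,0,-7,0.031,0.013,0,0.65],[0,0,-7,0.029,0.016,0,0.65],[0,0,-7,0.027,0.02,0,0.65],[0,0,-6,0.025,0.023,0,0.65],[0,0,-7,0.022,0.025,0,0.65]]
[[0,0,-6,0.018,0.028,0,0.65]]
end [0.6121 0.0857 0.1297] 36.0
```

```bash
python3 -c "
from plan import *
x=status.read_state()['tool_pos']
plan([(x[0],x[1],.13,-60,3),(.612,.086,.13,-60,13)],.5)"
```

```text
[[0,0,-0.1,0,0,-0.037,0.5],[0,0,-0.1,0,0,-0.037,0.5],[0,0.1,-0.1,0,0,-0.037,0.5],[0,0,0,0.03,-0.02,0,0.5],[0,0,0,0.03,-0.02,0,0.5],[0,0,0,0.03,-0.02,0,0.5],[0,0,0,0.03,-0.02,0,0.5],[0,0,0,0.03,-0.02,0,0.5]]
[[0,0,0,0.03,-0.02,0,0.5],[0,0,0,0.03,-0.02,0,0.5],[0,0,0,0.03,-0.02,0,0.5],[0,0,0,0.03,-0.02,0,0.5],[0,0,0,0.03,-0.02,0,0.5],[0,0,0,0.031,-0.02,0,0.5],[0,0,0,0.03,-0.019,0,0.5],[0,0,0,0.031,-0.02,0,0.5]]
end [0.6121 0.0865 0.1297] -60.0
```

Call:
drive_tool(rows=[[0,0,0,0,0,-0.037,0.6],[0,0,0,0,0,-0.037,0.6],[0,0,0,0,0,-0.037,0.5],[0,0,0,0.03,-0.02,0,0.5],[0,0,0,0.03,-0.02,0,0.5],[0,0,0,0.03,-0.02,0,0.5],[0,0,0,0.03,-0.02,0,0.5],[0,0,0,0.03,-0.02,0,0.5]])

```text
time: 17.6
tool_pos: [0.4834, -0.1713, 0.1296]
tcp_rot: [3.036, 0.805, -0.002]
wrist_force: [0.9, -0.6, 0.7]
width: 0.502
grip_force: 0.0
```

Call:
drive_tool(rows=[[0,0,0,0.03,-0.02,0,0.5],[0,0,0,0.03,-0.02,0,0.5],[0,0,0,0.03,-0.02,0,0.5],[0,0,0,0.03,-0.02,0,0.5],[0,0,0,0.03,-0.02,0,0.5],[0,0,0,0.031,-0.02,0,0.5],[0,0,0,0.03,-0.019,0,0.5],[0,0,0,0.031,-0.02,0,0.5]])

```text
time: 18.27
tool_pos: [0.6147, 0.0871, 0.1288]
tcp_rot: [3.036, 0.806, -0.003]
wrist_force: [0.4, 0.0, 0.1]
width: 0.503
grip_force: 0.0
```

Call:
drive_tool(rows=[[0,0,0,0,0,0,0.5],[0,0,0,0,0,0,0.5]])

```text
time: 18.43
tool_pos: [0.6147, 0.0873, 0.1286]
tcp_rot: [3.035, 0.811, -0.003]
wrist_force: [-0.4, 0.3, -0.2]
width: 0.5
grip_force: 0.0
```

```bash
python3 -c "
from plan import *
here();p=wrist();save(p,'w6');find(p,['steel_vial','pot_a'])
t=read_camera('top');find(t,['loupe','plug_gauge','pot_a'])
plan([(.612,.086,.1,-60,1),(.612,.086,.013,-60,4)],.5)"
```

```text
t 18.4333 [0.6147 0.0873 0.1286] yang -60.1 w 0.4998812402068989 grip 0.0 F [-0.4  0.3 -0.2]
steel_vial 0.88 [304. 190. 325. 225.] [316.  207.1] [0.6119 0.0873]
steel_vial 0.79 [231. 142. 263. 177.] [248.6 159.7] [0.6192 0.1525]
steel_vial 0.7 [176. 188. 213. 221.] [195.5 203. ] [0.5657 0.1744]
steel_vial 0.61 [295. 120. 315. 142.] [304.8 132.7] [0.6593 0.1244]
pot_a 0.94 [338. 303. 374. 354.] [356.1 332.2] [ 0.5229 -0.0076]
loupe 0.53 [418. 225. 433. 239.] [424.2 231.9] [ 0.4581 -0.3073]
plug_gauge 0.54 [405. 204. 421. 223.] [413.6 211.6] [ 0.5101 -0.2768]
pot_a 0.58 [428. 249. 445. 258.] [435.8 252.8] [ 0.4032 -0.3348]
pot_a 0.54 [307. 198. 317. 212.] [313.1 205.5] [ 0.5243 -0.01  ]
[[0,0.1,-0.3,-0.001,-0.002,0.029,0.5],[0,0,0,0,0,0.022,0.5],[0,0,0,0,0,0.022,0.5],[0,0,0,0,0,0.022,0.5],[0,0,0,0,0,0.021,0.5]]
end [0.612  0.0855 0.0131] -60.0
```

View pics/w6.png

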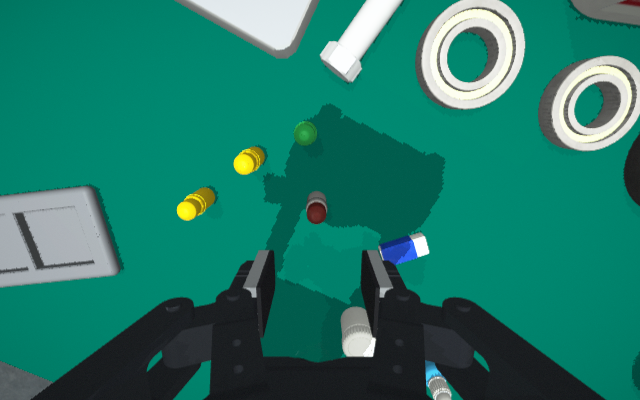

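The maroon-topped vial is at (316,207) between the fingers. Green (305,133) and yellow (248,160), (196,203) are outside the closing line, and the top view confirms all three kit-one items in their bays.

Call:
drive_tool(rows=[[0,0,0,-0.002,0,0.029,0.5],[0,0,0,0,0,0.022,0.5],[0,0,0,0,0,0.022,0.5],[0,0,0,0,0,0.022,0.5],[0,0,0,0,0,0.021,0.5],[0,0,0,0,0,0,0.4],[0,0,0,0,0,0,0.3],[0,0,0,0,0,0,0]])

```text
time: 19.45
tool_pos: [0.6132, 0.0841, 0.0142]
tcp_rot: [3.036, 0.805, -0.001]
wrist_force: [0.3, -0.9, -0.6]
width: 0.18
grip_force: 33.0
```

Call:
drive_tool(rows=[[0,0,0,0,0,0,0],[0,0,0,0,0,0,0],[0,0,0,0,0,0,0],[0,0,0,0,0,0,0],[0,0,0,0,0,0,0]])

```text
time: 19.87
tool_pos: [0.613, 0.0845, 0.0138]
tcp_rot: [3.036, 0.806, -0.001]
wrist_force: [-0.7, 0.4, 1.9]
width: 0.177
grip_force: 30.2
```

```bash
python3 -c "
from plan import *
here();x=status.read_state()['tool_pos']
plan([(x[0],x[1],.13,-60,3),(.4274,.3235,.13,36.5,14)],0)"
```

```text
t 19.8667 [0.613  0.0845 0.0138] yang -60.3 w 0.17707519975916988 grip 30.180557370185852 F [-0.7  0.4  1.9]
[[0,0,-0.1,0,0,-0.039,0],[0,0,-0.1,0,0,-0.039,0],[0,0,-0.1,0,0,-0.038,0],[0,0,-7,-0.003,-0.021,0,0],[0,0,-7,0,-0.022,0,0],[0,0,-7,0.002,-0.021,0,0],[0,0,-7,0.005,-0.021,0,0],[0,0,-7,0.007,-0.02,0,0]]
[[0,0,-7,0.01,-0.019,0,0],[0,0,-7,0.012,-0.018,0,0],[0,0,-7,0.014,-0.016,0,0],[0,0,-7,0.016,-0.015,0,0],[0,0,-7,0.018,-0.012,0,0],[0,0,-7,0.019,-0.01,0,0],[0,0,-6,0.021,-0.008,0,0],[0,0,-7,0.021,-0.005,0,0]]
[[0,0,-6,0.022,-0.003,0,0]]
end [0.4273 0.3237 0.1297] 36.0
```

Call:
drive_tool(rows=[[0,0,0,0,0,-0.039,0],[0,0,0,0,0,-0.039,0],[0,0,0,0,0,-0.038,0],[0,0,-7,-0.003,-0.021,0,0],[0,0,-7,0,-0.022,0,0],[0,0,-7,0.002,-0.021,0,0],[0,0,-7,0.005,-0.021,0,0],[0,0,-7,0.007,-0.02,0,0]])

```text
time: 20.53
tool_pos: [0.5464, 0.1699, 0.1293]
tcp_rot: [-2.648, -1.69, 0.002]
wrist_force: [0.9, -0.2, -0.4]
width: 0.18
grip_force: 30.1
```

Call:
drive_tool(rows=[[0,0,-7,0.01,-0.019,0,0],[0,0,-7,0.012,-0.018,0,0],[0,0,-7,0.014,-0.016,0,0],[0,0,-7,0.016,-0.015,0,0],[0,0,-7,0.018,-0.012,0,0],[0,0,-7,0.019,-0.01,0,0],[0,0,-6,0.021,-0.008,0,0],[0,0,-7,0.021,-0.005,0,0]])

```text
time: 21.2
tool_pos: [0.4408, 0.3077, 0.1292]
tcp_rot: [-1.569, -2.721, 0.002]
wrist_force: [0.4, 0.0, -1.1]
width: 0.185
grip_force: 30.1
```

Call:
drive_tool(rows=[[0,0,-6,0.022,-0.003,0,0],[0,0,0,0,0,0,0],[0,0,0,0,0,0,0]])

```text
time: 21.45
tool_pos: [0.4276, 0.3252, 0.1292]
tcp_rot: [-1.431, -2.796, 0.002]
wrist_force: [0.8, -0.8, -1.0]
width: 0.179
grip_force: 30.1
```

```bash
python3 -c "
from plan import *
here();p=wrist();save(p,'w7')
for x,y in [(.4274,.3235),(.465,.274)]:
  for dx,dy in [(-1,-1),(1,-1),(1,1),(-1,1)]:
    c,s=np.cos(np.radians(126.5)),np.sin(np.radians(126.5));a,b=dx*.0265,dy*.0265
    w=np.array([x+c*a-s*b,y+s*a+c*b,.012,1]);q=np.linalg.inv(p['world_from_camera'])@w;K=p['intrinsics']
    print(round(K[0,2]+K[0,0]*q[0]/-q[2]),round(K[1,2]+K[1,1]*q[1]/q[2]),end=' | ')
  print()
"
```

```text
t 21.45 [0.4276 0.3252 0.1292] yang 35.8 w 0.17902682957501168 grip 30.05350023508072 F [ 0.8 -0.8 -1. ]
348 232 | 349 172 | 285 173 | 288 232 | 
348 293 | 348 241 | 289 242 | 291 294 |
```

View pics/w7.png

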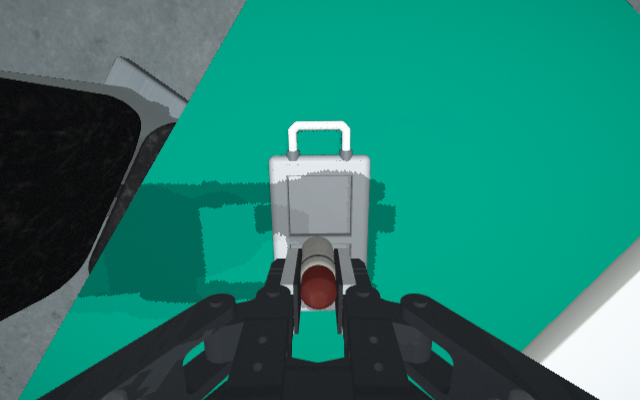

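The vial is held upright, and the handle bay spans about (288–352, 175–236). That is 3 px right and 3 px down of my prediction, so the bay centre moves to (0.431, 0.323).

```bash
python3 -c "
from plan import *
plan([(.4314,.3227,.11,36.0,1),(.4314,.3227,.032,36.0,3),(.4314,.3227,.022,36.0,2)],0)"
```

```text
[[-0.1,0,-0.3,-0.003,0.002,0.019,0],[0,0,0,0,0,0.026,0],[0,0,0,0,0,0.026,0],[0,0,0,0,0,0.026,0],[0,0,0,0,0,0.005,0],[0,0,0,0,0,0.005,0]]
end [0.4315 0.3233 0.0222] 36.0
```

Call:
drive_tool(rows=[[0,0,0,-0.004,0.002,0.019,0],[0,0,0,0,0,0.026,0],[0,0,0,0,0,0.026,0],[0,0,0,0,0,0.026,0],[0,0,0,0,0,0.005,0],[0,0,0,0,0,0.005,0],[0,0,0,0,0,0,0],[0,0,0,0,0,0,0]])

```text
time: 22.17
tool_pos: [0.4333, 0.3227, 0.0233]
tcp_rot: [1.434, 2.795, 0.0]
wrist_force: [0.1, 0.8, 0.3]
width: 0.18
grip_force: 30.0
```

Call:
drive_tool(rows=[[0,0,0,0,0,0.003,0],[0,0,0,0,0,0.003,0],[0,0,0,0,0,0,0],[0,0,0,0,0,0,0.23],[0,0,0,0,0,0,0.4],[0,0,0,0,0,0,0.4],[0,0,0,0,0,0,0.4]])

```text
time: 22.75
tool_pos: [0.4318, 0.3224, 0.0161]
tcp_rot: [-1.432, -2.795, 0.002]
wrist_force: [-0.1, 0.1, 0.4]
width: 0.401
grip_force: 0.0
```

```bash
python3 -c "
from plan import *
here();x=status.read_state()['tool_pos']
plan([(x[0],x[1],.12,36,3),(.5255,-.0085,.12,36,10)],.65)"
```

```text
t 22.75 [0.4318 0.3224 0.0161] yang 35.7 w 0.4007499987999895 grip 0.0 F [-0.1  0.1  0.4]
[[0,0,-0.1,0,0,-0.035,0.65],[-0.1,0,-0.1,0,0,-0.034,0.65],[0,0,-0.1,0,0,-0.035,0.65],[0,0,0,-0.032,-0.012,0,0.65],[0,0,0,-0.032,-0.012,0,0.65],[0,0,0,-0.032,-0.012,0,0.65],[0,0,0,-0.032,-0.012,0,0.65],[0,0,0,-0.032,-0.012,0,0.65]]
[[0,0,0,-0.033,-0.012,0,0.65],[0,0,0,-0.032,-0.012,0,0.65],[0,0,0,-0.033,-0.012,0,0.65],[0,0,0,-0.032,-0.012,0,0.65],[0,0,0,-0.033,-0.011,0,0.65]]
end [ 0.5258 -0.0087  0.12  ] 36.0
```

Call:
drive_tool(rows=[[0,0,0,0,0,-0.035,0.4],[0,0,0,0,0,-0.034,0.65],[0,0,0,0,0,-0.035,0.65],[0,0,0,-0.032,-0.012,0,0.65],[0,0,0,-0.032,-0.012,0,0.65],[0,0,0,-0.032,-0.012,0,0.65],[0,0,0,-0.032,-0.012,0,0.65],[0,0,0,-0.032,-0.012,0,0.65]])

```text
time: 23.42
tool_pos: [0.4769, 0.1562, 0.1203]
tcp_rot: [-1.431, -2.796, 0.002]
wrist_force: [0.4, 1.0, -0.1]
width: 0.649
grip_force: 0.0
```

Call:
drive_tool(rows=[[0,0,0,-0.033,-0.012,0,0.65],[0,0,0,-0.032,-0.012,0,0.65],[0,0,0,-0.033,-0.012,0,0.65],[0,0,0,-0.032,-0.012,0,0.65],[0,0,0,-0.033,-0.011,0,0.65],[0,0,0,0,0,0,0.65],[0,0,0,0,0,0,0.65]])

```text
time: 24.0
tool_pos: [0.5245, -0.0107, 0.1201]
tcp_rot: [-1.437, -2.792, 0.002]
wrist_force: [-0.3, -0.1, -0.4]
width: 0.651
grip_force: 0.0
```

```bash
python3 -c "
from plan import *
here();p=wrist();save(p,'w8');find(p,['pot_a','steel_vial'])
plan([(.5255,-.0085,.1,36,1),(.5255,-.0085,.016,36,4)],.65)"
```

```text
t 24.0 [ 0.5245 -0.0107  0.1201] yang 35.5 w 0.6510817649788601 grip 0.0 F [-0.3 -0.1 -0.4]
pot_a 0.73 [300. 182. 344. 230.] [320.4 206.9] [ 0.5251 -0.0094]
pot_a 0.68 [  0. 373.  48. 397.] [ 26.  385.6] [ 0.3987 -0.3223]
steel_vial 0.81 [533. 152. 598. 184.] [565.2 169.4] [0.6591 0.1244]
steel_vial 0.74 [496.   9. 558.  50.] [527.3  29.3] [0.5653 0.1748]
steel_vial 0.69 [523.  89. 588. 123.] [556.3 105.5] [0.6184 0.1524]
[[-0.1,-0.1,-0.2,-0.001,0.001,0.02,0.65],[0,0,0,0,0,0.021,0.65],[0,0,0,0,0,0.021,0.65],[0,0,0,0,0,0.021,0.65],[0,0,0,0,0,0.021,0.65]]
end [ 0.525  -0.0086  0.0159] 36.0
```

View pics/w8.png

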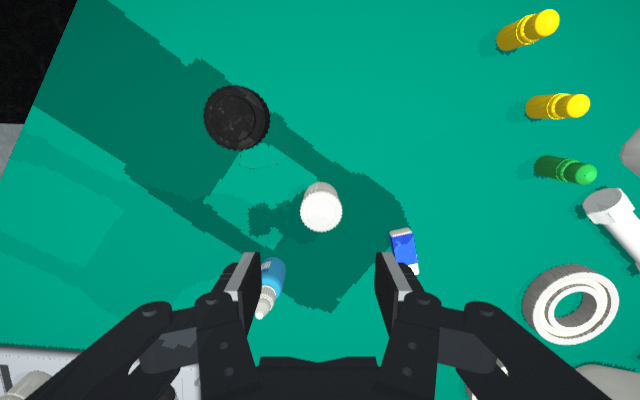

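The pot is centred between the fingers at (321,208). The dropper (270,288) and rubber block (403,250) lie well aside of the descending fingers.

Call:
drive_tool(rows=[[0,0,0,0,0.002,0.02,0.65],[0,0,0,0,0,0.021,0.65],[0,0,0,0,0,0.021,0.65],[0,0,0,0,0,0.021,0.65],[0,0,0,0,0,0.021,0.65],[0,0,0,0,0,0,0.65],[0,0,0,0,0,0,0.5],[0,0,0,0,0,0,0]])

```text
time: 24.82
tool_pos: [0.5262, -0.0072, 0.0171]
tcp_rot: [-1.43, -2.797, 0.002]
wrist_force: [0.1, -0.1, 0.5]
width: 0.377
grip_force: 0.2
```

Call:
drive_tool(rows=[[0,0,0,0,0,0,0],[0,0,0,0,0,0,0],[0,0,0,0,0,0,0],[0,0,0,0,0,0,0],[0,0,0,0,0,0,0]])

```text
time: 25.23
tool_pos: [0.5266, -0.0082, 0.0172]
tcp_rot: [1.432, 2.795, -0.001]
wrist_force: [0.2, 0.5, 3.9]
width: 0.353
grip_force: 29.8
```

```bash
python3 -c "
from plan import *
here();x=status.read_state()['tool_pos']
plan([(x[0],x[1],.12,36,3),(.469,.273,.12,36,9)],0)"
```

```text
t 25.2333 [ 0.5266 -0.0082  0.0172] yang 35.7 w 0.3532570090131227 grip 29.83385145664215 F [0.2 0.5 3.9]
[[0,0,-0.1,0,0,-0.034,0],[0,0,-0.1,0,0,-0.034,0],[0,0.1,-0.1,0,0,-0.035,0],[0,0,0,0.029,0.013,0,0],[0,0,0,0.029,0.013,0,0],[0,0,0,0.029,0.013,0,0],[0,0,0,0.029,0.013,0,0],[0,0,0,0.029,0.013,0,0]]
[[0,0,0,0.029,0.013,0,0],[0,0,0,0.029,0.014,0,0],[0,0,0,0.029,0.013,0,0],[0,0,0,0.029,0.014,0,0]]
end [0.4693 0.2729 0.1204] 36.0
```

Call:
drive_tool(rows=[[0,0,0,0,0,-0.034,0],[0,0,0,0,0,-0.034,0],[0,0,0,0,0,-0.035,0],[0,0,0,0.029,0.013,0,0],[0,0,0,0.029,0.013,0,0],[0,0,0,0.029,0.013,0,0],[0,0,0,0.029,0.013,0,0],[0,0,0,0.029,0.013,0,0]])

```text
time: 25.9
tool_pos: [0.4935, 0.1487, 0.1195]
tcp_rot: [-1.433, -2.795, 0.002]
wrist_force: [0.1, 0.6, -1.0]
width: 0.357
grip_force: 29.9
```

Call:
drive_tool(rows=[[0,0,0,0.029,0.013,0,0],[0,0,0,0.029,0.014,0,0],[0,0,0,0.029,0.013,0,0],[0,0,0,0.029,0.014,0,0],[0,0,0,0,0,0,0],[0,0,0,0,0,0,0]])

```text
time: 26.4
tool_pos: [0.4695, 0.2746, 0.1191]
tcp_rot: [-1.428, -2.798, 0.003]
wrist_force: [-0.3, 0.5, -0.8]
width: 0.358
grip_force: 29.9
```

```bash
python3 -c "
from plan import *
here();p=wrist();save(p,'w9');find(p,['pot_a','steel_vial'])
plan([(.469,.273,.1,36,1),(.469,.273,.032,36,3),(.469,.273,.025,36,2)],0)"
```

```text
t 26.4 [0.4695 0.2746 0.1191] yang 35.9 w 0.35766476390844426 grip 29.903576374053955 F [-0.3  0.5 -0.8]
pot_a 0.87 [283. 222. 352. 320.] [316.7 274.3] [0.5029 0.2258]
steel_vial 0.68 [329. 330. 348. 359.] [338.2 343.7] [0.5588 0.1817]
steel_vial 0.63 [304. 116. 328. 142.] [316.1 127. ] [0.4309 0.3245]
[[-0.1,0,-0.3,0.001,0,0.019,0],[0,0,0,0,0,0.023,0],[0,0,0,0,0,0.022,0],[0,0,0,0,0,0.023,0],[0,0,0,0,0,0.003,0],[0,0,0,0,0,0.004,0]]
end [0.4693 0.2731 0.0249] 36.0
```

View pics/w9.png

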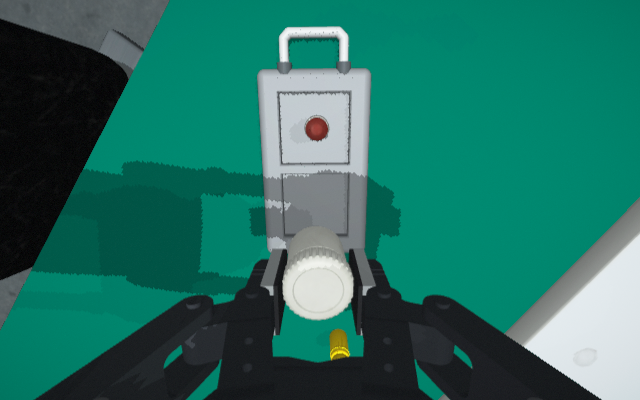

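The vial stands in its bay at (316,128), and the empty second bay, (283–349, 174–236), lines up with the held pot.

Call:
drive_tool(rows=[[0,0,0,0,0,0.019,0],[0,0,0,0,0,0.023,0],[0,0,0,0,0,0.022,0],[0,0,0,0,0,0.023,0],[0,0,0,0,0,0.003,0],[0,0,0,0,0,0.003,0],[0,0,0,0,0,0,0],[0,0,0,0,0,0,0]])

```text
time: 27.22
tool_pos: [0.4711, 0.2733, 0.0274]
tcp_rot: [1.434, 2.795, 0.0]
wrist_force: [0.0, -0.7, 0.5]
width: 0.353
grip_force: 29.9
```

Call:
drive_tool(rows=[[0,0,0,0,0,0.003,0],[0,0,0,0,0,0.003,0],[0,0,0,0,0,0,0],[0,0,0,0,0,0,0.4],[0,0,0,0,0,0,0.6],[0,0,0,0,0,0,0.6],[0,0,0,0,0,0,0.6]])

```text
time: 27.8
tool_pos: [0.4695, 0.2732, 0.0199]
tcp_rot: [-1.432, -2.795, 0.003]
wrist_force: [0.3, 0.5, -0.3]
width: 0.598
grip_force: 0.0
```

Call:
drive_tool(rows=[[0,0,0,0,0,-0.03,0.6],[0,0,0,0,0,-0.03,0.6],[0,0,0,0,0,-0.04,0.6],[0,0,0,0,0,-0.04,0.6],[0,0,0,-0.03,0,-0.02,0.6],[0,0,0,-0.03,0,0,0.6],[0,0,0,0,0,0,0.6],[0,0,0,0,0,0,0.6]])

```text
time: 28.47
tool_pos: [0.5057, 0.2238, 0.1804]
tcp_rot: [-1.436, -2.794, 0.002]
wrist_force: [-0.7, 0.0, -0.4]
width: 0.598
grip_force: 0.0
```

```bash
python3 -c "
from plan import *
here();p=wrist();t=read_camera('scene');find(p,['pot_a','steel_vial'])
find(t,['plug_gauge','loupe','pot_a','knob','dropper','rubber_block'])
cv2.imwrite('pics/fin.png',np.vstack([p['color'][:300],cv2.resize(t['color'][100:360,200:520],(640,520))[:300]])[:,:,::-1])"
```

```text
t 28.4667 [0.5057 0.2238 0.1804] yang 35.6 w 0.5981269899508961 grip 0.0 F [-0.7  0.  -0.4]
pot_a 0.9 [299. 105. 335. 143.] [317.3 125.7] [0.4689 0.273 ]
steel_vial 0.73 [353. 283. 375. 323.] [364.6 300.7] [0.6182 0.1531]
steel_vial 0.63 [368. 317. 381. 355.] [375.6 335. ] [0.6556 0.1253]
steel_vial 0.63 [328. 246. 346. 276.] [337.1 260.2] [0.565  0.1744]
steel_vial 0.59 [307.  36. 330.  63.] [316.4  48. ] [0.4304 0.3254]
plug_gauge 0.81 [380. 138. 390. 168.] [382.6 149.8] [ 0.5135 -0.2813]
loupe 0.64 [396. 147. 414. 165.] [404.3 155.4] [ 0.462  -0.3126]
pot_a 0.87 [262. 259. 279. 294.] [269.3 276.7] [0.4745 0.2695]
pot_a 0.52 [421. 146. 435. 168.] [427.6 155.5] [ 0.407  -0.3414]
knob 0.88 [345. 208. 373. 227.] [359.  215.9] [0.4348 0.0123]
knob 0.36 [339. 164. 347. 194.] [342.7 178.3] [ 0.5422 -0.1123]
dropper 0.47 [340. 165. 348. 193.] [342.7 178.6] [ 0.5234 -0.0756]
rubber_block 0.5 [289. 184. 298. 198.] [293.3 191.6] [ 0.6141 -0.0042]
```

View pics/fin.png

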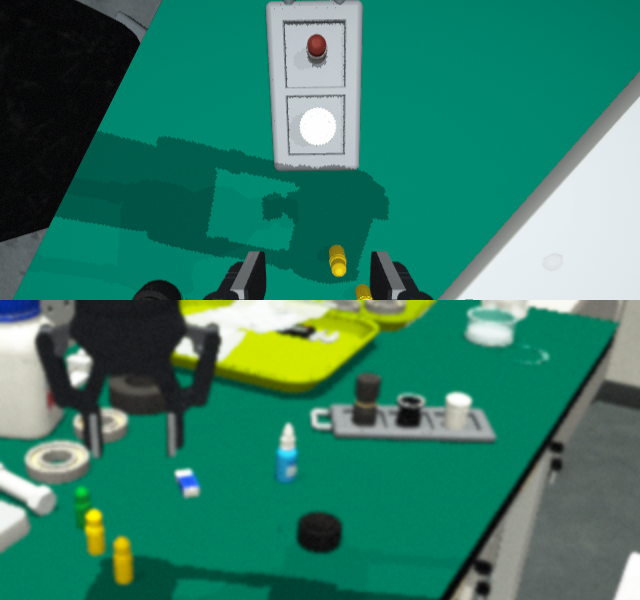

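Both kits are complete and upright. The upper half shows the vial at (316,46) and a pot at (317,126) in the two-bay tray. The lower half shows the gauge, loupe and pot at (366,400), (410,410) and (458,411), with the knob, dropper and block where they were.

```bash
python3 -c "
from look import *
print(workorder.finish_job())"
```

```text
the job is handed in; nothing more can be done
None
```

Both kits are made up and the job is handed in at about 28.5 s: every item stands upright and released in its bay, and the knob, dropper bottle and rubber block are where they were.

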